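# Sort full and empty staple cartons by heft, and put the highlighter away

## Robot

A 6-joint arm with a two-finger parallel gripper is mounted at the origin on the work surface. World frame = base frame: x ahead of the robot, y to its left, z up, the work surface at z = 0. Lengths are in mm, angles in rad, forces in N, time in s.
With the tool pointing down it reaches from about 275 to 750 mm from the base axis. Payload 10.2 kg.
Tool frame: the origin (TCP) lies at the centre of the arm's flange, where the gripper is bolted on; the fingertips stand 173 mm ahead of it and the grasp point (between the pads) lies 155 mm ahead of it (arm.tcp_to_tips is the z of the fingertips in the tool frame, in mm); z points along the fingers, y is the line along which they close (so a half turn about z gives the same grasp; the last joint's range is limited). The gripper opens to 85 mm and grips with 20 to 120 N. Pads are 22 mm wide; open, the fingers measure 114 mm over their backs; the gripper's body (76 mm by 85 mm) begins 54 mm behind the grasp point. The pads swing forward as they close: fully open they stand 13 mm farther back than shut.
Start: joints at [-1.412, 0.313, 1.498, -0, 1.331, -0.223], TCP at [195.599, -487.21, 404.694] pointing down, gripper open.
Joint ranges: [-2.94, 2.94], [-0.97, 2.17], [0.19, 2.56], [-1.23, 4.37], [0.02, 3.11], [-2.88, 2.88]. Speed limits (rad/s): [2.39, 2.39, 3.01, 3.14, 3.14, 3.14].

## Interface

Orientations are given as a rotation vector (axis times angle).
In Python, from plant import arm, viewer, job gives the robot as it stands.
- The arm moves only by the tool step_arm, never from a script. Its arguments are lists of equal length, an entry for each row: "linear": the shift along the tool's x, y, z in m, a list of three; "dr": the turn, a rotation vector about the tool's x, y, z in rad, a list of three; "jaw": the opening, from -1 (shut) to 1 (fully open). A call has 1 to 5 rows; each row shifts and turns the commanded pose from where the row before left it, along the tool's axes as they then stand; what a row does not reach is not made up. A row lasts 1/8 s, in which the tool goes at most 62.5 mm and 10.7 degrees, less where a joint would pass 70% of its speed; a pose out of reach is approached as far as the arm can. A call with a gripper value outside its range is refused whole. The fingers move at their own pace and stop on an object; the grip force is fixed at half the most. Time passes only in rows, so rows that do not move let the fingers close. It gives the time, the measured TCP pose, the force, the opening and the grip force at its end, in the units of the state.
- arm.read_state(): the state, without advancing time (a new reading comes with each control period).
- viewer.read_camera(name): name is "side" or "top"; returns a dict with "img" (400x640x3 uint8, red, green, blue), "range_z" (400x640 float32, mm along the optical axis (not along the pixel's ray), 0 where there is no reading), "K" (3x3 intrinsics, pixels), "R" (3x3) and "t" (3): a world point X has camera coordinates R X + t. Camera axes: x right, y down, z forward; pixel columns grow to the right and rows downward; lengths in mm; the calibration is good to about 2 mm. A picture is of the moment at which its call begins.
- job.sign_off(): hands the job in; it is judged then, once.
The state is a dict: "clock": time; "joint_pos": joint angles; "joint_velocities": joint speeds; "joint_efforts": joint torques, N m; "tool_pos": TCP position; "eef_rot": TCP orientation; "force": force on the tool from outside, world axes, zero at the start; "wrist_torque": the same for the moment, N m; "width": finger opening in mm; "gripper_force": force on a finger pad.
Only numpy, scipy, OpenCV 4.12 (cv2) and the standard library are available. Lean on these libraries where they do the work, as an engineer would, in place of code of your own. Each camera call takes 0.05 s, during which the arm holds its last target. There are 200 camera calls.

## Task

Clear the loose stationery off the desk: the three staple cartons look alike, but only their weight in the hand tells which are full and which are empty. Set each full carton gently down, not dropped, flat and side by side on the floor of the clear tray's top tier, put each empty one in the grey waste bin, and lay the highlighter flat inside the wooden pen box. Leave the cup and the hole punch where they are.

Things in the scene. Friction and masses are not known exactly. Their poses are not given: they have to be found in the camera images.
- carton_a: Closed cardboard staple carton with a red band, 40 (x) x 70 (y) x 35 high mm, origin at the centre of its underside, z up. All three cartons look alike; each is either full of steel staples (about 270 to 370 g) or empty (about 30 g), which only its weight tells; names say nothing of it.
- carton_b: Closed cardboard staple carton with a red band, 40 (x) x 70 (y) x 35 high mm, origin at the centre of its underside, z up. All three cartons look alike; each is either full of steel staples (about 270 to 370 g) or empty (about 30 g), which only its weight tells; names say nothing of it.
- carton_c: Closed cardboard staple carton with a red band, 40 (x) x 70 (y) x 35 high mm, origin at the centre of its underside, z up. All three cartons look alike; each is either full of steel staples (about 270 to 370 g) or empty (about 30 g), which only its weight tells; names say nothing of it.
- highlighter: Flat yellow highlighter pen with green cap, 26 (x) x 118 (y, cap at +y) x 20 high mm, 20 g, lying flat; origin at its underside, at the middle of its length.
- tray: Clear acrylic two-tier stacking tray with blue-edged rim, fixed, 240 (x) x 170 (y) mm, 105 mm high, walls 5 mm; origin at the centre of its underside. The lower tier holds paper; the top tier is open above, inside 230 x 160 mm, its floor 75 mm above the origin, its rim 30 mm above that floor.
- tray_top (a point): Centre of the floor of the tray's open top tier, 75 mm above the desk; axes as the tray's.
- bin: Grey plastic waste bin, fixed, open above, 240 (x) x 170 (y) x 120 high mm, walls and floor 5 mm; origin at the centre of its underside. The tray and the bin may change places (left or right).
- penbox: Low wooden pen box, fixed, open above, 74 (x) x 200 (y) x 28 high mm, walls and floor 5 mm (inside 64 x 190 mm); origin at the centre of its underside.
- cup: White ceramic cup, 80 mm across, 90 mm high, origin at the centre of its underside. Bystander.
- punch: Red hole punch, 85 x 115 mm, about 70 mm high, origin at the centre of its underside. Bystander.

How it is judged (in metres and radians):
At the end, for the whole second after the job is handed in: Each full carton stands upright (within 0.2 rad) on the top tier's floor (within 8 mm); each empty one is down inside the bin; the highlighter lies flat inside the pen box, its origin under 12 mm above the box's underside; all four at rest (under 0.02 m/s) (((x of carton_a in the frame of tray between -0.1 and 0.1 m and y of carton_a in the frame of tray between -0.07 and 0.07 m and z of carton_a in the frame of tray between 0.07 and 0.083 m and angle between carton_a's own z axis and vertical below 0.2 rad and contact force between carton_a and tray above 1.6 N) or (x of carton_a in the frame of bin between -0.115 and 0.115 m and y of carton_a in the frame of bin between -0.08 and 0.08 m and z of carton_a in the frame of bin between 0 and 0.08 m and contact force between carton_a and bin below 1.2 N)) and linear speed of each of carton_a, carton_b, carton_c, highlighter below 0.02 m/s and ((x of carton_b in the frame of tray between -0.1 and 0.1 m and y of carton_b in the frame of tray between -0.07 and 0.07 m and z of carton_b in the frame of tray between 0.07 and 0.083 m and angle between carton_b's own z axis and vertical below 0.2 rad and contact force between carton_b and tray above 1.6 N) or (x of carton_b in the frame of bin between -0.115 and 0.115 m and y of carton_b in the frame of bin between -0.08 and 0.08 m and z of carton_b in the frame of bin between 0 and 0.08 m and contact force between carton_b and bin below 1.2 N)) and ((x of carton_c in the frame of tray between -0.1 and 0.1 m and y of carton_c in the frame of tray between -0.07 and 0.07 m and z of carton_c in the frame of tray between 0.07 and 0.083 m and angle between carton_c's own z axis and vertical below 0.2 rad and contact force between carton_c and tray above 1.6 N) or (x of carton_c in the frame of bin between -0.115 and 0.115 m and y of carton_c in the frame of bin between -0.08 and 0.08 m and z of carton_c in the frame of bin between 0 and 0.08 m and contact force between carton_c and bin below 1.2 N)) and x of highlighter in the frame of penbox between -0.03 and 0.03 m and y of highlighter in the frame of penbox between -0.05 and 0.05 m and z of highlighter in the frame of penbox between 0 and 0.012 m); the robot touches nothing.
It fails at once if a carton is dropped into the tray (moves faster than 0.6 m/s out of the fingers there, a fall of some 18 mm) (contact force between the fingers and carton_a below 0.05 N and linear speed of carton_a above 0.6 m/s and x of carton_a in the frame of tray between -0.12 and 0.12 m and y of carton_a in the frame of tray between -0.085 and 0.085 m and z of carton_a in the frame of tray between 0.05 and 0.3 m).
It fails at once if a carton is dropped into the tray (moves faster than 0.6 m/s out of the fingers there, a fall of some 18 mm) (contact force between the fingers and carton_b below 0.05 N and linear speed of carton_b above 0.6 m/s and x of carton_b in the frame of tray between -0.12 and 0.12 m and y of carton_b in the frame of tray between -0.085 and 0.085 m and z of carton_b in the frame of tray between 0.05 and 0.3 m).
It fails at once if a carton is dropped into the tray (moves faster than 0.6 m/s out of the fingers there, a fall of some 18 mm) (contact force between the fingers and carton_c below 0.05 N and linear speed of carton_c above 0.6 m/s and x of carton_c in the frame of tray between -0.12 and 0.12 m and y of carton_c in the frame of tray between -0.085 and 0.085 m and z of carton_c in the frame of tray between 0.05 and 0.3 m).
It fails at once if the cup is shifted by more than 20 mm or tipped (distance of cup from where it was at the start of the episode above 0.02 m or angle between cup's own z axis and vertical above 0.3 rad).
It fails at once if the punch is shifted by more than 20 mm or tipped (distance of punch from where it was at the start of the episode above 0.02 m or angle between punch's own z axis and vertical above 0.3 rad).
It also fails if it takes over 72 s, if anything falls off the work surface, if the arm or the gripper's body presses on something with over 40 N, if the wrist force passes 120 N, or if a joint passes its speed limit or range.

## Working session

There is one attempt and no reset: what is moved stays moved. The work goes in short steps, Python scripts to look and compute and a tool call to move; the robot and the scene stay as the last step left them, time stands still between calls to the robot, and variables do not carry over. Pictures are saved under pics/ and viewed, at most 10 in all, crops included, and the job is handed in when it is done.

Besides the shell and the picture viewer there is one more tool, called after ">>>" by a JSON object that holds its "name" and its "arguments". step_arm: Moves the arm, as the interface text tells. Its arguments: {"type":"object","properties":{"linear":{"type":"array","items":{"type":"array","items":{"type":"number"}}},"dr":{"type":"array","items":{"type":"array","items":{"type":"number"}}},"jaw":{"type":"array","items":{"type":"number"}}},"required":["linear","dr","jaw"]}

```bash
mkdir -p pics; cat > h.py <<'E'
import numpy as np, cv2
from plant import arm, viewer, job
def shot(n,f=None):
    c=viewer.read_camera(n)
    if f: cv2.imwrite('pics/'+f,c['img'][:,:,::-1])
    return c
def world(c):
    z=c['range_z'];v,u=np.mgrid[:400,:640]
    K=c['K'];P=np.stack([(u-K[0,2])/K[0,0]*z,(v-K[1,2])/K[1,1]*z,z],-1)
    W=(P-c['t'])@c['R']; W[z<=0]=np.nan
    return W
E
python3 - <<'E'
from h import *
s=arm.read_state();print({k:np.round(v,3) for k,v in s.items()},arm.tcp_to_tips)
c=shot('top','top0.png');np.savez('top0.npz',**c)
print(c['K'],c['R'],c['t'])
d=shot('side','side0.png');np.savez('side0.npz',**d)
E
```

```text
{'clock': np.float64(0.0), 'joint_pos': array([-1.412,  0.313,  1.498, -0.   ,  1.331, -0.223]), 'joint_velocities': array([ 0.001, -0.   ,  0.   ,  0.001, -0.   ,  0.001]), 'joint_efforts': array([-0.0000e+00, -4.1227e+01, -2.5974e+01, -0.0000e+00,  4.0000e-03,
        0.0000e+00]), 'tool_pos': array([ 195.602, -487.155,  404.132]), 'eef_rot': array([-3.083, -0.596, -0.   ]), 'force': array([-0.215, -0.479, -0.103]), 'wrist_torque': array([-0.035, -0.011,  0.039]), 'gripper_force': np.float64(0.0), 'width': np.float64(85.331)} 173.4
[[446.69755104   0.         316.81766115]
 [  0.         446.69755104 201.61701425]
 [  0.           0.           1.        ]] [[ 0.0158497  -0.99987311 -0.00159837]
 [-0.99911988 -0.01577563 -0.03886644]
 [ 0.03883629  0.00221299 -0.99924314]] [   3.62022411  584.79817163 1234.32097525]
```

View pics/top0.png

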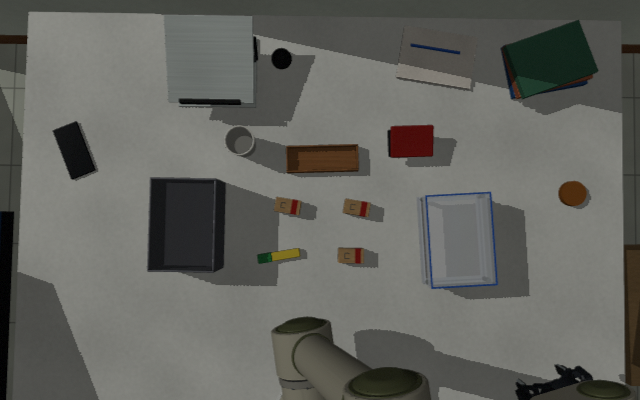

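View pics/side0.png

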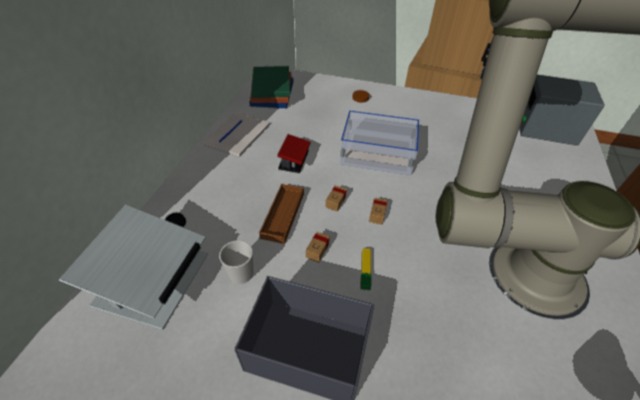

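The top view shows the bin at (186,225), tray at (460,240), pen box at (322,158), and cup at (240,140). The punch is at (411,141), the cartons at (287,207), (357,209) and (350,256), and the highlighter at (278,256) with its cap to the left.

```bash
python3 - <<'E'
from h import *
c=dict(np.load('top0.npz'));W=world(c)
def box(name,u0,u1,v0,v1,zl,zh):
    P=W[v0:v1,u0:u1].reshape(-1,3);P=P[(P[:,2]>zl)&(P[:,2]<zh)]
    if len(P)<5: print(name,'none');return
    r=cv2.minAreaRect(P[:,:2].astype(np.float32))
    print(name,len(P),np.round(r[0],1),np.round(r[1],1),round(r[2],1),'z',np.round(np.percentile(P[:,2],[5,50,95]),1))
print('desk',np.nanmedian(W[300:320,180:240],(0,1)))
box('c1',268,308,190,224,28,45)
box('c2',336,376,192,226,28,45)
box('c3',330,370,240,272,28,45)
box('hl',250,308,242,270,12,30)
box('pen',280,365,138,180,22,40)
box('penfloor',292,354,148,170,-5,15)
box('bin',140,232,170,280,105,135)
box('tray',410,505,185,295,95,115)
box('trayfl',435,480,205,275,40,90)
box('cup',220,260,120,160,75,100)
box('punch',383,440,120,165,40,90)
E
```

```text
desk [2.79387567e+02 3.07406094e+02 9.50603966e-02]
c1 371 [572.4  94.6] [69.9 40.2] 80.9 z [31.  35.  38.5]
c2 374 [570.3 -95.1] [70.  40.1] 81.0 z [31.1 34.7 39.2]
c3 389 [439.7 -81.2] [38.6 68.6] 1.0 z [31.1 35.  39.1]
hl 382 [434.5 117.9] [ 25.7 117.4] 10.7 z [14.5 18.  23.5]
pen 374 [706.3   1. ] [ 74.8 199.1] 2.4 z [23.5 27.4 31.4]
penfloor 1330 [706.8  -1.2] [ 60.4 172.4] 1.1 z [0.6 4.8 8.9]
bin 969 [517.5 357. ] [172.1 240. ] 89.9 z [106.9 118.3 123. ]
tray 894 [ 489.2 -358.5] [240.2 172.1] 4.1 z [ 96.5 104.5 109.1]
trayfl 3140 [ 488.2 -358.8] [182.4 120.5] 0.6 z [71.  74.8 78.7]
cup 203 [741.3 220.9] [78.  77.3] 6.2 z [76.9 88.1 92.9]
punch 1351 [ 751.7 -239.8] [ 83.5 114.6] 2.5 z [48.9 58.4 67.1]
```

>>> {"name": "step_arm", "arguments": {"linear": [[0, 0, 0], [0, 0, 0], [0, 0, 0], [0, 0, 0], [0, 0, 0]], "dr": [[0, 0, -0.172], [0, 0, -0.172], [0, 0, -0.172], [0, 0, -0.172], [0, 0, -0.172]], "jaw": [1, 1, 1, 1, 1]}}

```text
clock: 0.72
tool_pos: [195.6, -487.2, 404.3]
eef_rot: [-2.549, -1.835, -0.001]
force: [0.1, 0.0, -0.7]
width: 85.4
gripper_force: 0.0
```

>>> {"name": "step_arm", "arguments": {"linear": [[0, 0, 0], [0, 0, 0], [0, 0, 0]], "dr": [[0, 0, -0.172], [0, 0, -0.172], [0, 0, 0]], "jaw": [1, 1, 1]}}

```text
clock: 1.1
tool_pos: [195.6, -487.2, 404.4]
eef_rot: [-2.206, -2.236, -0.001]
force: [0.1, 0.1, 0.1]
width: 85.2
gripper_force: 0.0
```

>>> {"name": "step_arm", "arguments": {"linear": [[0.0402, 0.0251, 0.015], [0.0402, 0.0251, 0.015], [0.0402, 0.0251, 0.015], [0.0402, 0.0251, 0.015], [0.0402, 0.0251, 0.015]], "dr": [[0, 0, 0], [0, 0, 0], [0, 0, 0], [0, 0, 0], [0, 0, 0]], "jaw": [1, 1, 1, 1, 1]}}

```text
clock: 1.72
tool_pos: [318.6, -282.9, 329.3]
eef_rot: [2.21, 2.233, 0.0]
force: [1.0, 0.1, -0.3]
width: 85.2
gripper_force: 0.0
```

>>> {"name": "step_arm", "arguments": {"linear": [[0.0402, 0.0251, 0.015], [0.0402, 0.0251, 0.015], [0.0402, 0.0251, 0.015], [0.0402, 0.0251, 0.015], [0.0402, 0.0251, 0.015]], "dr": [[0, 0, 0], [0, 0, 0], [0, 0, 0], [0, 0, 0], [0, 0, 0]], "jaw": [1, 1, 1, 1, 1]}}

```text
clock: 2.35
tool_pos: [441.2, -80.1, 254.3]
eef_rot: [2.209, 2.233, 0.0]
force: [0.7, -0.9, -0.4]
width: 85.3
gripper_force: 0.0
```

>>> {"name": "step_arm", "arguments": {"linear": [[0, 0, 0], [0, 0, 0]], "dr": [[0, 0, 0], [0, 0, 0]], "jaw": [1, 1]}}

```text
clock: 2.6
tool_pos: [440.5, -81.8, 254.8]
eef_rot: [2.207, 2.236, -0.0]
force: [0.2, -0.9, -1.2]
width: 85.6
gripper_force: 0.0
```

```bash
cat >> h.py <<'E'
from scipy.spatial.transform import Rotation as Rn
def to(x,y,z,phi):
    "tool-frame shift (m) and tool-z turn (rad) to TCP x,y,z (mm), tool y along phi (deg); turn first"
    s=arm.read_state();R=Rn.from_rotvec(s['eef_rot']).as_matrix()
    yaw=np.degrees(np.arctan2(R[1,1],R[0,1]))
    tilt=np.degrees(np.arccos(-R[2,2]))
    p=np.radians(phi);d=np.array([x,y,z])-s['tool_pos']
    t=[-d[0]*np.sin(p)+d[1]*np.cos(p),d[0]*np.cos(p)+d[1]*np.sin(p),-d[2]]
    print('t',round(s['clock'],2),'pos',np.round(s['tool_pos'],1),'yaw',round(yaw,2),'tilt',round(tilt,2),'F',np.round(s['force'],2),'w',round(s['width'],1),'| turn',round(-np.radians((phi-yaw+90)%180-90),4),'shift',np.round(np.array(t)/1000,4))
E
python3 -c "
from h import *
to(439.7,-81.2,179,1)"
```

```text
t 2.6 pos [440.5 -81.8 254.8] yaw 0.75 tilt 0.01 F [ 0.24 -0.88 -1.19] w 85.6 | turn -0.0044 shift [ 0.0006 -0.0008  0.0758]
```

>>> {"name": "step_arm", "arguments": {"linear": [[0, 0, 0.04], [0, -0.001, 0.03], [0, 0, 0.006], [0, 0, 0], [0, 0, 0]], "dr": [[0, 0, 0], [0, 0, 0], [0, 0, 0], [0, 0, 0], [0, 0, 0]], "jaw": [1, 1, 1, -1, -1]}}

```text
clock: 3.22
tool_pos: [439.9, -81.9, 179.8]
eef_rot: [2.204, 2.236, 0.001]
force: [0.9, -0.3, 0.6]
width: 51.8
gripper_force: 0.0
```

>>> {"name": "step_arm", "arguments": {"linear": [[0, 0, 0], [0, 0, 0], [0, 0, 0], [0, 0, -0.02], [0, 0, -0.05]], "dr": [[0, 0, 0], [0, 0, 0], [0, 0, 0], [0, 0, 0], [0, 0, 0]], "jaw": [-1, -1, -1, -1, -1]}}

```text
clock: 3.85
tool_pos: [439.0, -81.3, 248.5]
eef_rot: [-2.202, -2.235, 0.002]
force: [0.6, -0.9, -3.4]
width: 39.1
gripper_force: 61.9
```

>>> {"name": "step_arm", "arguments": {"linear": [[0, 0, -0.05], [0, 0, -0.03], [0, 0, 0], [0, 0, 0]], "dr": [[0, 0, 0], [0, 0, 0], [0, 0, 0], [0, 0, 0]], "jaw": [-1, -1, -1, -1]}}

```text
clock: 4.35
tool_pos: [439.2, -81.3, 327.5]
eef_rot: [-2.203, -2.237, 0.001]
force: [-1.1, -0.8, -3.5]
width: 39.4
gripper_force: 64.6
```

>>> {"name": "step_arm", "arguments": {"linear": [[0, 0, 0]], "dr": [[0, 0, 0]], "jaw": [-1]}}

```text
clock: 4.47
tool_pos: [439.3, -81.4, 327.3]
eef_rot: [-2.203, -2.236, 0.001]
force: [0.4, -0.8, -2.8]
width: 39.0
gripper_force: 64.6
```

>>> {"name": "step_arm", "arguments": {"linear": [[0, 0, 0]], "dr": [[0, 0, 0]], "jaw": [-1]}}

```text
clock: 4.6
tool_pos: [439.5, -81.5, 327.8]
eef_rot: [-2.204, -2.237, 0.001]
force: [-0.1, -0.3, -3.9]
width: 38.9
gripper_force: 64.6
```

```bash
python3 -c "
from h import *
to(436,-354,310,4);to(540,-350,310,4);to(460,340,330,0);print(arm.read_state()['joint_efforts'])
c=shot('side','s1.png');W=world(c)"
```

```text
t 4.6 pos [439.5 -81.5 327.8] yaw 0.85 tilt 0.1 F [-0.13 -0.26 -3.91] w 38.9 | turn -0.0549 shift [-0.2716 -0.0225  0.0178]
t 4.6 pos [439.5 -81.5 327.8] yaw 0.85 tilt 0.1 F [-0.13 -0.26 -3.91] w 38.9 | turn -0.0549 shift [-0.2749  0.0815  0.0178]
t 4.6 pos [439.5 -81.5 327.8] yaw 0.85 tilt 0.1 F [-0.13 -0.26 -3.91] w 38.9 | turn 0.0149 shift [ 0.4215  0.0205 -0.0022]
[ 8.21593974e-03 -3.54616570e+01 -2.40444213e+01 -2.55547508e-03
  7.45279802e-03  9.51112861e-05]
```

View pics/s1.png

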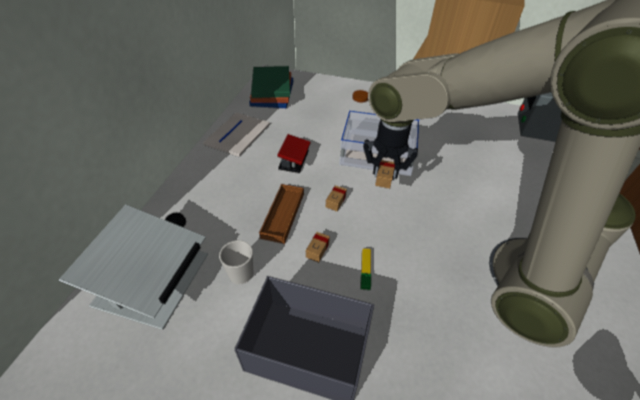

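>>> {"name": "step_arm", "arguments": {"linear": [[0, 0, 0], [-0.045, -0.003, 0], [-0.055, -0.004, 0], [-0.055, -0.004, 0], [-0.055, -0.004, 0]], "dr": [[0, 0, -0.055], [0, 0, 0], [0, 0, 0], [0, 0, 0], [0, 0, 0]], "jaw": [-1, -1, -1, -1, -1]}}

```text
clock: 5.28
tool_pos: [439.0, -293.9, 328.4]
eef_rot: [-2.142, -2.297, -0.0]
force: [0.9, -0.6, -3.3]
width: 39.1
gripper_force: 64.6
```

>>> {"name": "step_arm", "arguments": {"linear": [[-0.05, -0.004, 0], [-0.02, -0.001, 0.015], [0, 0, 0.025], [0, 0, 0.02], [0, 0, 0]], "dr": [[0, 0, 0], [0, 0, 0], [0, 0, 0], [0, 0, 0], [0, 0, 0]], "jaw": [-1, -1, -1, -1, -1]}}

```text
clock: 5.9
tool_pos: [439.0, -362.0, 267.0]
eef_rot: [-2.14, -2.295, -0.001]
force: [0.8, 0.4, -2.5]
width: 39.0
gripper_force: 64.5
```

>>> {"name": "step_arm", "arguments": {"linear": [[0, 0, 0]], "dr": [[0, 0, 0]], "jaw": [-1]}}

```text
clock: 6.02
tool_pos: [439.4, -362.4, 269.4]
eef_rot: [2.142, 2.297, -0.0]
force: [-0.3, 0.4, -3.7]
width: 39.2
gripper_force: 64.5
```

```bash
python3 -c "
from h import *
to(439.3,-362,255,4)"
```

```text
t 6.03 pos [ 439.4 -362.4  269.4] yaw 4.02 tilt 0.06 F [-0.34  0.37 -3.73] w 39.2 | turn 0.0003 shift [ 0.0004 -0.      0.0144]
```

>>> {"name": "step_arm", "arguments": {"linear": [[0, 0, 0.006], [0, 0, 0.005], [0, 0, 0.0025], [0, 0, 0]], "dr": [[0, 0, 0], [0, 0, 0], [0, 0, 0], [0, 0, 0]], "jaw": [-1, -1, -1, -1]}}

```text
clock: 6.52
tool_pos: [439.2, -362.2, 255.2]
eef_rot: [2.142, 2.298, 0.0]
force: [0.2, -1.0, -3.5]
width: 39.2
gripper_force: 64.6
```

>>> {"name": "step_arm", "arguments": {"linear": [[0, 0, 0]], "dr": [[0, 0, 0]], "jaw": [-1]}}

```text
clock: 6.65
tool_pos: [439.2, -362.2, 255.2]
eef_rot: [2.142, 2.298, -0.0]
force: [-0.9, 0.8, -2.9]
width: 39.3
gripper_force: 64.6
```

>>> {"name": "step_arm", "arguments": {"linear": [[0, 0, 0.001], [0, 0, 0], [0, 0, 0], [0, 0, 0], [0, 0, -0.03]], "dr": [[0, 0, 0], [0, 0, 0], [0, 0, 0], [0, 0, 0], [0, 0, 0]], "jaw": [-1, 0.4, 0.4, 0.4, 0.4]}}

```text
clock: 7.28
tool_pos: [438.9, -362.0, 282.8]
eef_rot: [-2.14, -2.295, -0.001]
force: [0.4, -0.8, -0.9]
width: 59.9
gripper_force: 0.0
```

>>> {"name": "step_arm", "arguments": {"linear": [[0, 0, -0.05], [0, 0, 0], [0.0474, 0.0146, 0], [0.0474, 0.0146, 0], [0.0474, 0.0146, 0]], "dr": [[0, 0, 0.1135], [0, 0, 0.1135], [0, 0, 0], [0, 0, 0], [0, 0, 0]], "jaw": [0.4, 1, 1, 1, 1]}}

```text
clock: 7.9
tool_pos: [505.2, -227.3, 334.3]
eef_rot: [2.389, 2.04, 0.0]
force: [-0.0, -0.2, 1.0]
width: 85.5
gripper_force: 0.0
```

>>> {"name": "step_arm", "arguments": {"linear": [[0.0474, 0.0146, 0.03], [0.0474, 0.0146, 0.03], [0.0474, 0.0146, 0.03], [0, 0, 0], [0, 0, 0]], "dr": [[0, 0, 0], [0, 0, 0], [0, 0, 0], [0, 0, 0], [0, 0, 0]], "jaw": [1, 1, 1, 1, 1]}}

```text
clock: 8.52
tool_pos: [570.2, -95.5, 244.7]
eef_rot: [2.388, 2.04, 0.0]
force: [-0.3, -0.5, 0.2]
width: 85.8
gripper_force: 0.0
```

```bash
python3 - <<'E'
from h import *
to(570.3,-95.1,179.5,-9)
W=world(shot('top'))
def box(u0,u1,v0,v1,zl,zh):
    P=W[v0:v1,u0:u1].reshape(-1,3);P=P[(P[:,2]>zl)&(P[:,2]<zh)]
    r=cv2.minAreaRect(P[:,:2].astype(np.float32));print(len(P),np.round(r[0],1),np.round(r[1],1),r[2],np.median(P[:,2]))
P=W.reshape(-1,3);P=P[(abs(P[:,0]-489)<105)&(abs(P[:,1]+358)<70)&(P[:,2]>100)&(P[:,2]<125)]
r=cv2.minAreaRect(P[:,:2].astype(np.float32));print(len(P),r,np.median(P[:,2]))
E
```

```text
t 8.53 pos [570.2 -95.5 244.7] yaw -8.99 tilt 0.05 F [-0.25 -0.51  0.24] w 85.8 | turn 0.0001 shift [0.0004 0.     0.0652]
451 ((439.6720886230469, -361.6669006347656), (40.049110412597656, 71.7379150390625), 3.990713596343994) 109.7587725671675
```

First carton is flat at (439.7,-361.7), top at 110 mm. Now the second.

>>> {"name": "step_arm", "arguments": {"linear": [[0, 0, 0.04], [0, 0, 0.02], [0, 0, 0.005], [0, 0, 0], [0, 0, 0]], "dr": [[0, 0, 0], [0, 0, 0], [0, 0, 0], [0, 0, 0], [0, 0, 0]], "jaw": [1, 1, 1, -1, -1]}}

```text
clock: 9.2
tool_pos: [570.4, -95.4, 180.4]
eef_rot: [2.388, 2.039, 0.002]
force: [1.0, -1.2, -0.2]
width: 51.7
gripper_force: 0.0
```

>>> {"name": "step_arm", "arguments": {"linear": [[0, 0, 0], [0, 0, 0], [0, 0, 0], [0, 0, -0.02], [0, 0, -0.05]], "dr": [[0, 0, 0], [0, 0, 0], [0, 0, 0], [0, 0, 0], [0, 0, 0]], "jaw": [-1, -1, -1, -1, -1]}}

```text
clock: 9.82
tool_pos: [569.6, -94.8, 248.1]
eef_rot: [-2.385, -2.037, 0.004]
force: [0.2, -0.1, -2.3]
width: 38.9
gripper_force: 61.3
```

>>> {"name": "step_arm", "arguments": {"linear": [[0, 0, -0.05], [0, 0, -0.03], [0, 0, 0], [0, 0, 0]], "dr": [[0, 0, 0], [0, 0, 0], [0, 0, 0], [0, 0, 0]], "jaw": [-1, -1, -1, -1]}}

```text
clock: 10.32
tool_pos: [569.9, -94.9, 327.5]
eef_rot: [-2.387, -2.039, 0.002]
force: [-0.8, -0.6, -3.0]
width: 39.2
gripper_force: 61.6
```

>>> {"name": "step_arm", "arguments": {"linear": [[0, 0, 0]], "dr": [[0, 0, 0]], "jaw": [-1]}}

```text
clock: 10.45
tool_pos: [570.0, -95.0, 327.5]
eef_rot: [-2.387, -2.039, 0.002]
force: [0.7, 0.1, -1.7]
width: 38.9
gripper_force: 61.6
```

```bash
python3 -c "
from h import *
to(539,-355,330,4);to(470,350,330,-9)"
```

```text
t 10.45 pos [570.  -95.  327.5] yaw -9.0 tilt 0.17 F [ 0.74  0.11 -1.66] w 38.9 | turn -0.2268 shift [-0.2572 -0.0491 -0.0025]
t 10.45 pos [570.  -95.  327.5] yaw -9.0 tilt 0.17 F [ 0.74  0.11 -1.66] w 38.9 | turn 0.0001 shift [ 0.4238 -0.1684 -0.0025]
```

>>> {"name": "step_arm", "arguments": {"linear": [[0, 0, 0], [0, 0, 0]], "dr": [[0, 0, -0.1134], [0, 0, -0.1134]], "jaw": [-1, -1]}}

```text
clock: 10.7
tool_pos: [570.1, -95.0, 328.0]
eef_rot: [-2.137, -2.3, 0.001]
force: [0.7, 0.1, -2.3]
width: 39.2
gripper_force: 61.6
```

>>> {"name": "step_arm", "arguments": {"linear": [[-0.0514, -0.0098, 0], [-0.0514, -0.0098, 0], [-0.0514, -0.0098, 0], [-0.0514, -0.0098, 0], [-0.0516, -0.0099, 0]], "dr": [[0, 0, 0], [0, 0, 0], [0, 0, 0], [0, 0, 0], [0, 0, 0]], "jaw": [-1, -1, -1, -1, -1]}}

```text
clock: 11.32
tool_pos: [538.7, -356.7, 327.9]
eef_rot: [-2.141, -2.296, -0.0]
force: [1.0, 0.2, -2.8]
width: 39.2
gripper_force: 61.7
```

>>> {"name": "step_arm", "arguments": {"linear": [[0, 0, 0.01], [0, 0, 0.025], [0, 0, 0.02], [0, 0, 0]], "dr": [[0, 0, 0], [0, 0, 0], [0, 0, 0], [0, 0, 0]], "jaw": [-1, -1, -1, -1]}}

```text
clock: 11.82
tool_pos: [539.0, -354.1, 271.7]
eef_rot: [-2.138, -2.295, -0.0]
force: [0.5, 0.0, -2.8]
width: 39.0
gripper_force: 61.9
```

>>> {"name": "step_arm", "arguments": {"linear": [[0, 0, 0]], "dr": [[0, 0, 0]], "jaw": [-1]}}

```text
clock: 11.95
tool_pos: [539.4, -354.7, 274.7]
eef_rot: [2.142, 2.298, 0.0]
force: [0.2, 0.3, -1.9]
width: 39.1
gripper_force: 61.9
```

>>> {"name": "step_arm", "arguments": {"linear": [[0, 0, 0]], "dr": [[0, 0, 0]], "jaw": [-1]}}

```text
clock: 12.08
tool_pos: [539.3, -354.9, 275.1]
eef_rot: [2.141, 2.297, 0.0]
force: [0.1, 0.1, -3.2]
width: 39.0
gripper_force: 61.9
```

```bash
python3 -c "
from h import *
to(539,-355,255,4)"
```

```text
t 12.07 pos [ 539.3 -354.9  275.1] yaw 4.01 tilt 0.08 F [ 0.07  0.08 -3.21] w 39.0 | turn 0.0003 shift [-0.0001 -0.0003  0.0201]
```

>>> {"name": "step_arm", "arguments": {"linear": [[0, 0, 0.01], [0, 0, 0.007], [0, 0, 0.003], [0, 0, 0], [0, 0, 0]], "dr": [[0, 0, 0], [0, 0, 0], [0, 0, 0], [0, 0, 0], [0, 0, 0]], "jaw": [-1, -1, -1, -1, -1]}}

```text
clock: 12.7
tool_pos: [539.0, -354.9, 255.4]
eef_rot: [-2.142, -2.298, 0.0]
force: [-5.6, 4.6, 8.8]
width: 39.2
gripper_force: 63.4
```

>>> {"name": "step_arm", "arguments": {"linear": [[0, 0, 0], [0, 0, 0], [0, 0, 0], [0, 0, -0.03], [0, 0, -0.05]], "dr": [[0, 0, 0], [0, 0, 0], [0, 0, 0], [0, 0, 0], [0, 0, 0.1135]], "jaw": [0.4, 0.4, 0.4, 0.4, 0.4]}}

```text
clock: 13.32
tool_pos: [539.0, -355.0, 333.5]
eef_rot: [-2.269, -2.167, 0.0]
force: [-0.2, -0.0, 0.2]
width: 59.4
gripper_force: 0.0
```

>>> {"name": "step_arm", "arguments": {"linear": [[0, 0, 0], [0.0499, -0.0042, 0], [0.0499, -0.0042, 0], [0.0499, -0.0042, 0], [0.0499, -0.0042, 0]], "dr": [[0, 0, 0.1135], [0, 0, 0], [0, 0, 0], [0, 0, 0], [0, 0, 0]], "jaw": [1, 1, 1, 1, 1]}}

```text
clock: 13.95
tool_pos: [553.7, -153.7, 334.2]
eef_rot: [2.389, 2.04, 0.0]
force: [0.3, -0.3, 0.0]
width: 85.0
gripper_force: 0.0
```

>>> {"name": "step_arm", "arguments": {"linear": [[0.0499, -0.0042, 0], [0.0499, -0.0042, 0], [0.0499, -0.0042, 0.03], [0.0499, -0.0042, 0.03], [0.05, -0.004, 0.03]], "dr": [[0, 0, 0], [0, 0, 0], [0, 0, 0], [0, 0, 0], [0, 0, 0]], "jaw": [1, 1, 1, 1, 1]}}

```text
clock: 14.58
tool_pos: [572.3, 96.1, 243.4]
eef_rot: [2.389, 2.04, 0.001]
force: [0.0, -0.4, 0.5]
width: 85.7
gripper_force: 0.0
```

>>> {"name": "step_arm", "arguments": {"linear": [[0, 0, 0], [0, 0, 0]], "dr": [[0, 0, 0], [0, 0, 0]], "jaw": [1, 1]}}

```text
clock: 14.82
tool_pos: [572.5, 94.3, 244.6]
eef_rot: [2.388, 2.04, 0.001]
force: [-0.2, 0.1, 0.6]
width: 85.4
gripper_force: 0.0
```

```bash
python3 - <<'E'
from h import *
to(572.4,94.6,179.5,-9)
W=world(shot('top'))
for x,y in((489+50,-355),(439,-362)):
    P=W.reshape(-1,3);P=P[(abs(P[:,0]-x)<40)&(abs(P[:,1]-y)<60)&(P[:,2]>100)&(P[:,2]<125)]
    r=cv2.minAreaRect(P[:,:2].astype(np.float32));print(len(P),r,np.median(P[:,2]))
E
```

```text
t 14.82 pos [572.5  94.3 244.6] yaw -8.99 tilt 0.04 F [-0.17  0.08  0.62] w 85.4 | turn 0.0001 shift [ 0.0003 -0.0002  0.0651]
445 ((539.3317260742188, -354.5367431640625), (40.2269401550293, 71.47156524658203), 4.350327491760254) 109.65758123144197
449 ((439.68023681640625, -360.7022399902344), (39.920135498046875, 71.65689086914062), 3.809041976928711) 109.73481058098514
```

Both lie flat in the tray. Third carton.

>>> {"name": "step_arm", "arguments": {"linear": [[0, 0, 0.04], [0, 0, 0.02], [0, 0, 0.005], [0, 0, 0], [0, 0, 0]], "dr": [[0, 0, 0], [0, 0, 0], [0, 0, 0], [0, 0, 0], [0, 0, 0]], "jaw": [1, 1, 1, -1, -1]}}

```text
clock: 15.5
tool_pos: [572.7, 94.3, 180.4]
eef_rot: [2.388, 2.039, 0.002]
force: [-0.3, 0.1, 0.2]
width: 51.3
gripper_force: 0.0
```

>>> {"name": "step_arm", "arguments": {"linear": [[0, 0, 0], [0, 0, 0], [0, 0, 0], [0, 0, -0.02], [0, 0, -0.05]], "dr": [[0, 0, 0], [0, 0, 0], [0, 0, 0], [0, 0, 0], [0, 0, 0]], "jaw": [-1, -1, -1, -1, -1]}}

```text
clock: 16.12
tool_pos: [571.8, 94.5, 248.5]
eef_rot: [-2.387, -2.038, 0.005]
force: [0.1, -0.1, -0.4]
width: 39.2
gripper_force: 60.6
```

>>> {"name": "step_arm", "arguments": {"linear": [[0, 0, -0.05], [0, 0, -0.04], [0, 0, 0], [0, 0, 0]], "dr": [[0, 0, 0], [0, 0, 0], [0, 0, 0], [0, 0, 0]], "jaw": [-1, -1, -1, -1]}}

```text
clock: 16.62
tool_pos: [572.1, 94.5, 338.4]
eef_rot: [-2.388, -2.04, 0.002]
force: [-0.3, -0.1, -0.7]
width: 38.8
gripper_force: 60.6
```

>>> {"name": "step_arm", "arguments": {"linear": [[0, 0, 0]], "dr": [[0, 0, 0]], "jaw": [-1]}}

```text
clock: 16.75
tool_pos: [572.2, 94.5, 337.8]
eef_rot: [-2.388, -2.039, 0.003]
force: [0.1, -0.2, 0.3]
width: 39.4
gripper_force: 60.6
```

>>> {"name": "step_arm", "arguments": {"linear": [[0, 0, 0]], "dr": [[0, 0, 0]], "jaw": [-1]}}

```text
clock: 16.88
tool_pos: [572.3, 94.5, 338.3]
eef_rot: [-2.388, -2.039, 0.002]
force: [0.8, 0.1, -0.8]
width: 38.8
gripper_force: 60.6
```

>>> {"name": "step_arm", "arguments": {"linear": [[0, 0, 0]], "dr": [[0, 0, 0]], "jaw": [-1]}}

```text
clock: 17.0
tool_pos: [572.3, 94.5, 338.8]
eef_rot: [-2.389, -2.04, 0.001]
force: [0.5, -0.8, -0.5]
width: 38.9
gripper_force: 60.6
```

```bash
python3 -c "
from h import *
to(517,355,337,-9)"
```

```text
t 17.0 pos [572.3  94.5 338.8] yaw -9.01 tilt 0.04 F [ 0.47 -0.8  -0.47] w 38.9 | turn -0.0001 shift [ 0.2486 -0.0954  0.0018]
```

>>> {"name": "step_arm", "arguments": {"linear": [[0.0497, -0.0191, 0], [0.0497, -0.0191, 0], [0.0497, -0.0191, 0], [0.0497, -0.0191, 0], [0.0497, -0.0191, 0]], "dr": [[0, 0, 0], [0, 0, 0], [0, 0, 0], [0, 0, 0], [0, 0, 0]], "jaw": [-1, -1, -1, -1, -1]}}

```text
clock: 17.62
tool_pos: [516.3, 356.6, 339.1]
eef_rot: [2.389, 2.04, -0.0]
force: [0.9, -0.1, -0.7]
width: 39.3
gripper_force: 60.6
```

>>> {"name": "step_arm", "arguments": {"linear": [[0, 0, 0.045], [0, 0, 0.045], [0, 0, 0.02], [0, 0, 0], [0, 0, 0]], "dr": [[0, 0, 0], [0, 0, 0], [0, 0, 0], [0, 0, 0], [0, 0, 0]], "jaw": [-1, -1, -1, -1, 0.5]}}

```text
clock: 18.25
tool_pos: [517.2, 355.0, 230.4]
eef_rot: [2.389, 2.04, 0.003]
force: [-0.3, 0.6, 0.7]
width: 55.9
gripper_force: 0.0
```

>>> {"name": "step_arm", "arguments": {"linear": [[0, 0, 0], [0, 0, 0], [0, 0, -0.05], [0, 0, -0.06], [0, 0, 0]], "dr": [[0, 0, 0], [0, 0, 0], [0, 0, 0], [0, 0, -0.172], [0, 0, -0.172]], "jaw": [0.5, 0.5, 0.5, 0.5, 0.5]}}

```text
clock: 18.88
tool_pos: [517.1, 355.1, 345.0]
eef_rot: [1.995, 2.421, 0.014]
force: [-0.1, -0.2, 0.0]
width: 64.4
gripper_force: 0.0
```

>>> {"name": "step_arm", "arguments": {"linear": [[-0.0363, -0.0208, 0], [-0.0363, -0.0208, 0], [-0.0363, -0.0208, 0], [-0.0363, -0.0208, 0], [-0.0363, -0.0208, 0.04]], "dr": [[0, 0, 0], [0, 0, 0], [0, 0, 0], [0, 0, 0], [0, 0, 0]], "jaw": [0.5, 0.5, 0.5, 0.5, 0.5]}}

```text
clock: 19.5
tool_pos: [448.4, 156.2, 301.1]
eef_rot: [2.001, 2.415, 0.008]
force: [0.3, -0.6, -0.8]
width: 63.9
gripper_force: 0.0
```

>>> {"name": "step_arm", "arguments": {"linear": [[-0.0363, -0.0208, 0.04], [0, 0, 0], [0, 0, 0]], "dr": [[0, 0, 0], [0, 0, 0], [0, 0, 0]], "jaw": [0.5, 0.5, 0.5]}}

```text
clock: 19.88
tool_pos: [435.3, 117.9, 260.1]
eef_rot: [2.004, 2.418, 0.002]
force: [0.5, 0.3, 0.5]
width: 64.1
gripper_force: 0.0
```

```bash
python3 - <<'E'
from h import *
to(434.5,117.9,183,10.7)
shot('top','t2.png')
E
```

```text
t 19.88 pos [435.3 117.9 260.1] yaw 10.69 tilt 0.11 F [0.51 0.25 0.54] w 64.1 | turn -0.0002 shift [ 0.0001 -0.0008  0.0771]
```

View pics/t2.png

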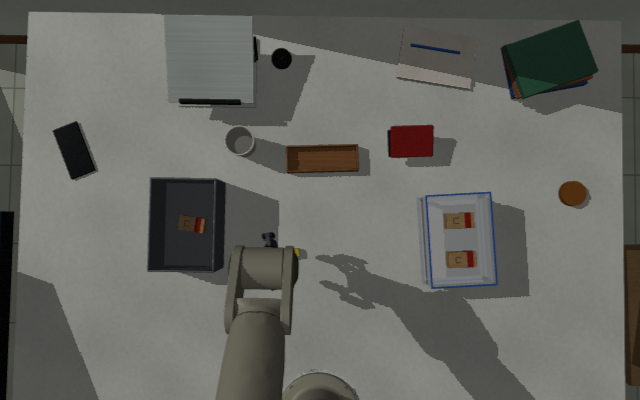

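The empty carton lies in the bin (191,224) and the two full ones sit side by side in the tray (459,220) and (461,259). Next, the highlighter.

>>> {"name": "step_arm", "arguments": {"linear": [[0, 0, 0.04], [0, -0.001, 0.03], [0, 0, 0.008], [0, 0, 0], [0, 0, 0]], "dr": [[0, 0, 0], [0, 0, 0], [0, 0, 0], [0, 0, 0], [0, 0, 0]], "jaw": [0.5, 0.5, 0.5, -1, -1]}}

```text
clock: 20.55
tool_pos: [434.2, 117.8, 182.4]
eef_rot: [2.003, 2.418, 0.002]
force: [-0.9, -0.7, 0.2]
width: 28.1
gripper_force: 0.0
```

>>> {"name": "step_arm", "arguments": {"linear": [[0, 0, 0], [0, 0, 0], [0, 0, 0], [0, 0, -0.02], [0, 0, -0.05]], "dr": [[0, 0, 0], [0, 0, 0], [0, 0, 0], [0, 0, 0], [0, 0, 0]], "jaw": [-1, -1, -1, -1, -1]}}

```text
clock: 21.18
tool_pos: [433.4, 117.5, 251.6]
eef_rot: [-2.003, -2.417, 0.003]
force: [0.6, -0.7, 1.7]
width: 22.0
gripper_force: 59.0
```

>>> {"name": "step_arm", "arguments": {"linear": [[0, 0, -0.03], [0, 0, 0], [0, 0, 0]], "dr": [[0, 0, 0.148], [0, 0, 0], [0, 0, 0]], "jaw": [-1, -1, -1]}}

```text
clock: 21.55
tool_pos: [433.5, 117.5, 280.8]
eef_rot: [-2.176, -2.266, 0.001]
force: [-0.2, -0.4, -0.6]
width: 22.2
gripper_force: 59.0
```

```bash
python3 - <<'E'
from h import *
to(706.4,0,281,2.2)
E
```

```text
t 21.55 pos [433.5 117.5 280.8] yaw 2.31 tilt 0.03 F [-0.18 -0.42 -0.63] w 22.2 | turn 0.002 shift [-1.279e-01  2.682e-01 -2.000e-04]
```

>>> {"name": "step_arm", "arguments": {"linear": [[-0.0213, 0.0447, 0], [-0.0213, 0.0447, 0], [-0.0213, 0.0447, 0], [-0.0213, 0.0447, 0], [-0.0213, 0.0447, 0]], "dr": [[0, 0, 0], [0, 0, 0], [0, 0, 0], [0, 0, 0], [0, 0, 0]], "jaw": [-1, -1, -1, -1, -1]}}

```text
clock: 22.18
tool_pos: [662.4, 19.1, 279.4]
eef_rot: [-2.175, -2.264, 0.002]
force: [0.8, 0.4, -0.1]
width: 22.3
gripper_force: 59.0
```

>>> {"name": "step_arm", "arguments": {"linear": [[-0.0213, 0.0447, 0], [0, 0, 0.03], [0, 0, 0], [0, 0, 0]], "dr": [[0, 0, 0], [0, 0, 0], [0, 0, 0], [0, 0, 0]], "jaw": [-1, -1, -1, -1]}}

```text
clock: 22.68
tool_pos: [706.5, 0.5, 251.5]
eef_rot: [-2.177, -2.265, 0.0]
force: [0.4, -0.5, 1.2]
width: 22.4
gripper_force: 59.0
```

```bash
python3 - <<'E'
from h import *
to(706.4,0,193,2.2)
c=shot('side')['img'][150:290,200:400]
cv2.imwrite('pics/s3.png',cv2.resize(c[:,:,::-1],None,fx=4,fy=4))
E
```

```text
t 22.68 pos [7.065e+02 5.000e-01 2.515e+02] yaw 2.27 tilt 0.02 F [ 0.36 -0.5   1.18] w 22.4 | turn 0.0012 shift [-0.0005 -0.0002  0.0585]
```

View pics/s3.png

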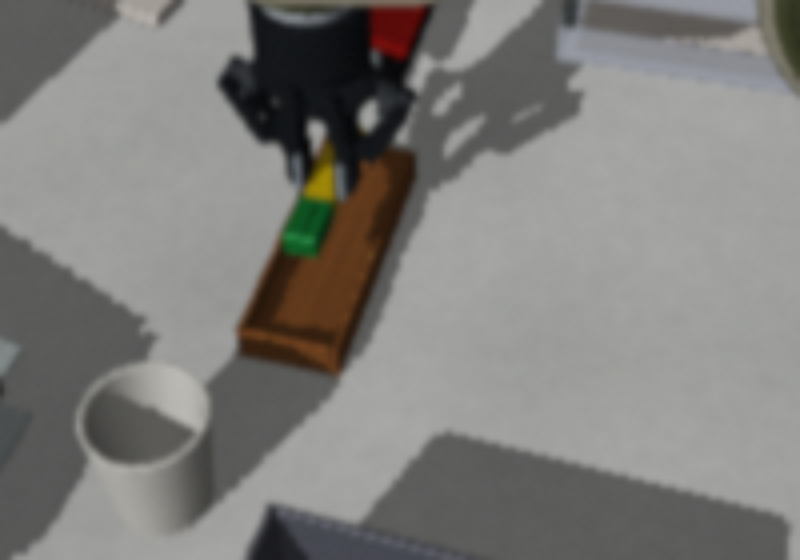

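>>> {"name": "step_arm", "arguments": {"linear": [[0, 0, 0.03], [0, 0, 0.02], [0, 0, 0.0085], [0, 0, 0], [0, 0, 0]], "dr": [[0, 0, 0], [0, 0, 0], [0, 0, 0], [0, 0, 0], [0, 0, 0]], "jaw": [-1, -1, -1, -1, -1]}}

```text
clock: 23.35
tool_pos: [706.9, 0.2, 193.8]
eef_rot: [2.177, 2.263, 0.002]
force: [-0.8, -0.6, 0.2]
width: 22.1
gripper_force: 59.0
```

>>> {"name": "step_arm", "arguments": {"linear": [[0, 0, 0], [0, 0, 0], [0, 0, 0], [0, 0, -0.01], [0, 0, -0.03]], "dr": [[0, 0, 0], [0, 0, 0], [0, 0, 0], [0, 0, 0], [0, 0, 0]], "jaw": [-0.25, -0.25, -0.25, -0.25, -0.25]}}

```text
clock: 23.98
tool_pos: [706.4, 0.3, 232.2]
eef_rot: [-2.176, -2.262, 0.003]
force: [0.5, 0.4, 0.6]
width: 32.1
gripper_force: 0.0
```

>>> {"name": "step_arm", "arguments": {"linear": [[0, 0, -0.05], [0, -0.04, -0.05], [0, -0.05, -0.02], [0, -0.05, 0], [0, -0.05, 0]], "dr": [[0, 0, 0], [0, 0, 0], [0, 0, 0], [0, 0, 0], [0, 0, 0]], "jaw": [-0.25, -0.25, -0.25, -0.25, -0.25]}}

```text
clock: 24.6
tool_pos: [515.9, -7.0, 352.5]
eef_rot: [2.177, 2.263, 0.001]
force: [-0.6, -0.7, 0.5]
width: 31.8
gripper_force: 0.0
```

>>> {"name": "step_arm", "arguments": {"linear": [[0, -0.05, 0], [0, 0, 0], [0, 0, 0]], "dr": [[0, 0, 0], [0, 0, 0], [0, 0, 0]], "jaw": [-0.25, -0.25, -0.25]}}

```text
clock: 24.98
tool_pos: [468.3, -9.1, 352.5]
eef_rot: [2.177, 2.262, 0.002]
force: [0.2, -0.1, 0.3]
width: 31.8
gripper_force: 0.0
```

```bash
python3 - <<'E'
from h import *
to(450,0,330,2)
c=shot('top','t4.png');W=world(c)
for n,x,y,hx,hy,a,b in(('t1',539,-355,40,60,100,125),('t2',439,-362,40,60,100,125),('hl',706,0,29,90,15,40),('bin',517,357,100,70,15,90),('cup',741,221,60,60,75,100),('punch',752,-240,60,75,40,90)):
    P=W.reshape(-1,3);P=P[(abs(P[:,0]-x)<hx)&(abs(P[:,1]-y)<hy)&(P[:,2]>a)&(P[:,2]<b)]
    r=cv2.minAreaRect(P[:,:2].astype(np.float32));print(n,len(P),np.round(r[0],1),np.round(r[1],1),round(r[2],1),np.round(np.percentile(P[:,2],[5,50,95]),1))
E
```

```text
t 24.98 pos [468.3  -9.1 352.5] yaw 2.21 tilt 0.13 F [ 0.23 -0.08  0.32] w 31.8 | turn 0.0037 shift [ 0.0098 -0.0179  0.0225]
t1 443 [ 539.3 -354.2] [40.1 70.5] 4.5 [105.3 109.6 113.1]
t2 453 [ 439.5 -361.1] [40.4 72.3] 4.6 [105.6 109.6 113.4]
hl 381 [708.1  17. ] [151.3  40.1] 81.9 [18.7 23.3 28. ]
bin 413 [518.3 354.9] [71.3 40.2] 82.9 [29.8 39.7 43.9]
cup 206 [741.1 221. ] [77.4 78.1] 87.9 [77.3 88.5 93. ]
punch 1351 [ 751.9 -239.3] [ 84.7 114.1] 2.6 [48.6 58.5 67.3]
```

View pics/t4.png

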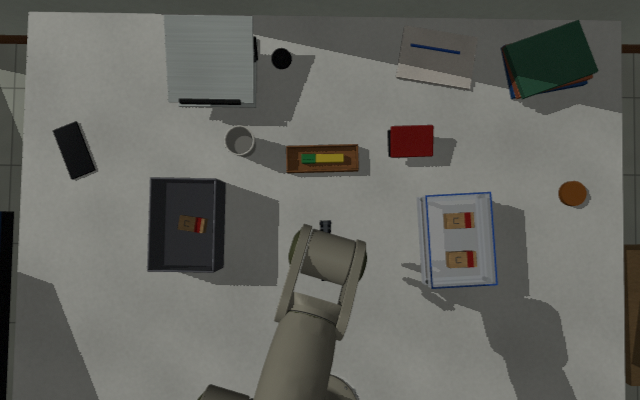

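The final view shows the highlighter flat inside the pen box at (322,158), two cartons in the tray and one in the bin. The cup and punch have not moved.

```bash
python3 -c "
from plant import job
print(job.sign_off())"
```

```text
the job is handed in; nothing more can be done
None
```

I handed the job in at about 25 s of the 72 s allowed: two full cartons flat side by side in the tray's top tier, the empty one in the bin, the highlighter flat in the pen box, and the cup and punch unmoved; sign-off returned no verdict.

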